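Turn the bench sign and lock it again

ROBOT

A 6-joint arm with a two-finger parallel gripper is mounted at the origin on the work surface; the furniture and walls round the work are solid. World frame = base frame: x ahead of the robot, y to its left, z up, the work surface at z = 0. Lengths are in m, angles in rad, forces in N, time in s.
With the tool pointing down it reaches from about 0.25 to 0.775 m from the base axis. Payload 4 kg.
Tool frame: the origin (TCP) lies midway between the tips of the shut fingers; the grasp point (between the pads) lies 19 mm behind it; z points along the fingers, y is the direction in which the jaws open and shut (so a half turn about z gives the same grasp; the last joint's range is limited). The gripper opens to 94 mm and grips with 3 to 60 N. Pads are 16 mm wide; open, the fingers measure 119 mm over their backs; the gripper's body (75 mm by 177 mm) begins 78 mm behind the grasp point.
Start: joints at [1.184, 0.087, 1.371, -0, 1.684, -0.103], TCP at [0.154, 0.528, 0.171] pointing down, gripper open.
Joint ranges: [-3.1, 3.1], [-0.76, 2.03], [0.27, 2.55], [-1.08, 4.22], [0.17, 2.65], [-2.57, 2.57]. Speed limits (rad/s): [2.79, 2.79, 3.14, 3.14, 3.14, 3.14].

INTERFACE

Orientations are given as [roll, pitch, yaw] about the fixed x, y, z axes, in that order (R = Rz(yaw) Ry(pitch) Rx(roll)).
In Python, from bench import robot, cams gives the robot as it stands.
- The arm moves only by the tool step_arm, never from a script. Its argument "plan" is a list that holds one entry, the list of rows, each a list of 5 numbers: the shift along the world's x, y, z in mm, then the turn about the world's z in rad, then the opening in per cent of the stroke, from 0 (shut) to 100 (fully open). In form: [[[tx, ty, tz, turn, fingers], ...]]. A call has 1 to 8 rows; each row is the pose to reach, as a shift and turn from the pose commanded when the call began; what a row does not reach only later rows make up. A row lasts 1/12 s, in which the tool goes at most 41.7 mm and 7.16 degrees, less where a joint would pass 70% of its speed; a pose out of reach is approached as far as the arm can. A call with a gripper value outside its range is refused whole. The fingers move at their own pace and stop on an object; the grip force is fixed at half the most. Time passes only in rows, so rows that repeat a pose let the fingers close. It gives the time, the measured TCP pose, the force and the opening at its end, in the units of the state.
- robot.get_obs(): the state, without advancing time (a new reading comes with each control period).
- cams.snapshot(name): name is "scene" or "top" or "wrist"; returns a dict with "frame" (420x560x3 uint8, red, green, blue), "camera_matrix" (3x3 intrinsics, pixels), "origin" and "attitude" of the camera in the world; the wrist camera has in their place "T_tool_cam" (4x4, takes a point from camera to tool coordinates, whose origin is the TCP and whose axes are the flange's). Camera axes: x right, y down, z forward; pixel columns grow to the right and rows downward; lengths in m; the calibration is good to about 2 mm. The wrist camera is an equidistant fisheye: a pixel r from the principal point sees the ray r / f radians off the axis. A picture is of the moment at which its call begins: read the wrist's pose just before it. There is no depth.
- robot.close_job(): hands the job in, once; it reports no verdict.
The state is a dict: "time": time; "joint_positions": joint angles; "qvel": joint speeds; "joint_torque": joint torques, N m; "tool_pos": TCP position; "ee_rot": TCP orientation; "wrist_force": force on the tool from outside, world axes, zero at the start; "wrist_torque": the same for the moment, N m; "width": finger opening in m.
Only numpy, scipy, OpenCV 4.12 (cv2) and the standard library are available. Lean on these libraries where they do the work, as an engineer would, in place of code of your own. Each camera call takes 0.05 s, during which the arm holds its last target. There are 200 camera calls.

TASK

The glue-up is dry, so turn the bench sign half a turn about its upright spindle, so that the face with the ring looks to the robot's side instead of the face with the cross. The metal keeper straddles the sign's edge and the post and locks the sign: lift it off and set it aside first, and when the sign has been turned put the keeper back down fully over the post and the sign's edge, covering both. Leave the other things on the bench where they are.

Things in the scene. Friction and masses are not known exactly. Their poses are not given: they have to be found in the camera images.
- stand: Wooden stand, screwed down. Base board 110 mm in its x, y from -92.5 to +132.5 mm, 18 mm thick. Origin: on the bench under the sign's spindle; z up; -x is its front, looking to the robot within 0.5 rad; +y points to its one fixed post: 12 mm thick (x), y 80 to 110 mm, top at z = 145 mm; cheeks at its foot reach x = +-22 mm up to z = 44 mm.
- sign (a joint): Turn of the sign panel about the stand's z axis, rad, positive counter-clockwise from above. 0 at the start: panel in line with the post, cross to the stand's front (-x). At +3.14 or -3.14 (either way is good) it is in line again, ring to the front. Stops at +-3.5. Friction 0.03 N m, no spring: it stays where it is left.
- sign_top (a point): Middle of the sign's top edge, on the spindle axis, z = 145 mm; x is the panel's normal, out of the ring face. Plywood panel 150 mm wide (75 either side), z 35 to 145 mm, 12 mm thick; 5 mm gap to the post. Wooden symbols stand out 2 to 5 mm, within 36 mm sideways and below z = 115 mm; above that the top edge is plain and can be pinched.
- keeper: Loose, 0.10 to 0.21 kg: dark steel inverted U channel 70 mm long (y), wooden grip on top. Origin: centre of its underside; y along the slot, z up. Slot 18 mm wide, 25 deep, open at both ends, mouth flared to 32; outside 28 wide, 41 at the mouth. Grip 16 mm thick (x), 46 long (y), 31 to 67 mm above the origin. Stands on its legs on the bench. Same turned half round.
- keeper_home (a point): Fixed point of the stand, at (0, 77.5, 120) mm in its frame, with its axes: where the keeper's origin is when the keeper is fully down, its roof on the tops of post and sign, centred over the gap. The keeper starts there (within 6 mm along y).
- sanding_block: Bystander: brown sanding block, 126 x 94 x 29 mm, behind the stand. Origin under its centre.
- tape_roll: Bystander: roll of masking tape, 90 mm across, 22 mm high, beside the stand's end without the post. Origin under its centre.
- mallet: Bystander: wooden mallet, 277 x 134 x 63 mm, lying at the left side of the bench. Origin under its centre.
- try_square: Bystander: try square, 337 x 154 x 17 mm, lying at the right side of the bench. Origin under its centre.
Not all that is in view belongs to the job. There is more than one size of the keeper; the one meant has the size given above.

How it is judged:
On the way, in this order (a step that is already met when the one before it is completed fails the run):
1. the keeper is lifted off, more than 60 mm from its seat, with the sign still unturned (within 0.3 rad) (distance between keeper and keeper_home above 0.06 m and value of joint sign between -0.3 and 0.3 rad), for 0.2 s.
2. with the keeper off, the sign is turned half round, within 0.15 rad (distance between keeper and keeper_home above 0.06 m and (value of joint sign between 2.9916 and 3.2916 rad or value of joint sign between -3.2916 and -2.9916 rad)), for 0.2 s.
At the end, for the whole second after the job is handed in: The sign is half a turn from its start (within 0.09 rad), ring to the front, at rest; the keeper sits upright and fully down over post and sign (within 5 mm in height and across, 15 mm along the slot, 0.12 rad), at rest ((value of joint sign between 3.0516 and 3.2316 rad or value of joint sign between -3.2316 and -3.0516 rad) and x of keeper in the frame of stand between -0.005 and 0.005 m and y of keeper in the frame of stand between 0.0625 and 0.0925 m and z of keeper in the frame of stand between 0.115 and 0.125 m and angle between the y axis of keeper and the y axis of stand, either way round below 0.12 rad and angle between keeper's own z axis and vertical below 0.1 rad and linear speed of keeper below 0.02 m/s and velocity of joint sign between -0.05 and 0.05 rad/s); the robot touches nothing.
It fails at once if a bystander (sanding block, tape roll, mallet or try square) is moved more than 30 mm (distance of any of sanding_block, tape_roll, mallet, try_square from where it was at the start of the episode above 0.03 m).
It also fails if it takes over 72 s, if anything falls off the work surface, if the arm or the gripper's body presses on something with over 40 N, if the wrist force passes 120 N, or if a joint passes its speed limit or range.

## Working session

There is one attempt and no reset: what is moved stays moved. The work goes in short steps, Python scripts to look and compute and a tool call to move; the robot and the scene stay as the last step left them, time stands still between calls to the robot, and variables do not carry over. Pictures are saved under pics/ and viewed, about 8 in all and at most 12, crops included, and the job is handed in when it is done.

Besides the shell and the picture viewer there is one more tool, called after "Call:" as name(argument=value, ...) on one line, values as JSON. step_arm: Moves the arm, as the interface text tells. Its arguments: {"type":"object","properties":{"plan":{"type":"array"}},"required":["plan"]}

```bash
mkdir -p pics; ls; cat > h.py <<'E'
import numpy as np, cv2
from bench import robot, cams
from scipy.spatial.transform import Rotation as R
def snap(n,fn=None):
    s=cams.snapshot(n)
    if fn: cv2.imwrite('pics/'+fn,s['frame'][:,:,::-1])
    return s
def Rm(a):
    a=np.array(a,float)
    return a if a.shape==(3,3) else R.from_euler('xyz',a).as_matrix()
def ray(s,px,obs=None):
    K=np.array(s['camera_matrix'])
    x=(px[0]-K[0,2])/K[0,0]; y=(px[1]-K[1,2])/K[1,1]
    if 'T_tool_cam' in s:
        r=np.hypot(x,y); d=np.array([x/r*np.sin(r),y/r*np.sin(r),np.cos(r)]) if r>1e-9 else np.array([0,0,1.])
        T=np.array(s['T_tool_cam']); Rt=Rm(obs['ee_rot'])
        return np.array(obs['tool_pos'])+Rt@T[:3,3], Rt@T[:3,:3]@d
    d=np.array([x,y,1.]); return np.array(s['origin']), Rm(s['attitude'])@d
def onz(s,px,z,obs=None):
    o,d=ray(s,px,obs); return o+d*(z-o[2])/d[2]
E
python3 - <<'E'
from h import *
o=robot.get_obs();print(o)
a=snap('top');b=snap('scene');
for s in(a,b):print(s['camera_matrix'],s['origin'],s['attitude'])
cv2.imwrite('pics/a.png',a['frame'][:,:,::-1]);cv2.imwrite('pics/b.png',b['frame'][:,:,::-1])
E
```

```text
pics
{'time': 0.0, 'joint_positions': array([ 1.18390997e+00,  8.79139382e-02,  1.37223048e+00, -6.56819623e-06,
        1.68358369e+00, -1.03123656e-01]), 'qvel': array([ 6.93885398e-06,  1.10298338e-03,  1.11717468e-04, -7.67975993e-04,
       -6.64128089e-04, -1.58647338e-03]), 'joint_torque': array([ 4.57781844e-04, -3.40175629e+01, -3.02432513e+01,  7.21413642e-02,
        3.29866027e-02, -2.00011882e-04]), 'tool_pos': array([0.15376997, 0.5274278 , 0.16973875]), 'ee_rot': array([-3.13946787e+00, -2.13332102e-04,  2.85782900e+00]), 'wrist_force': array([-0.57174526, -0.13818392, -0.08651589]), 'wrist_torque': array([-0.02566703, -0.00390997,  0.06401563]), 'width': 0.09383347205988316}
[[459.03471702   0.         280.87680986]
 [  0.         459.03471702 206.79981804]
 [  0.           0.           1.        ]] [0.40982529 0.00323708 1.18604319] [-3.02528477 -0.00761295 -1.54391855]
[[433.40030942   0.         280.83693174]
 [  0.         433.40030942 207.70045897]
 [  0.           0.           1.        ]] [ 0.12408252 -0.8682309   0.78012235] [-2.17782292  0.00436048 -0.43582632]
```

View pics/a.png

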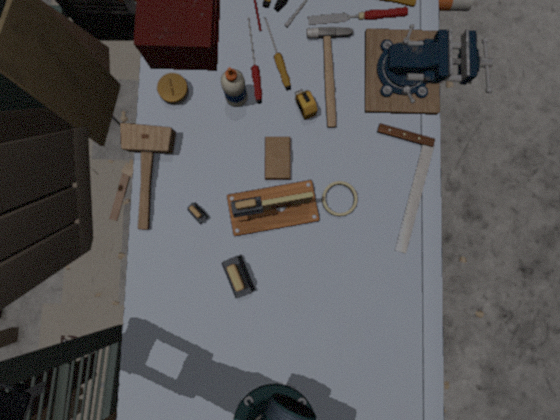

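View pics/b.png

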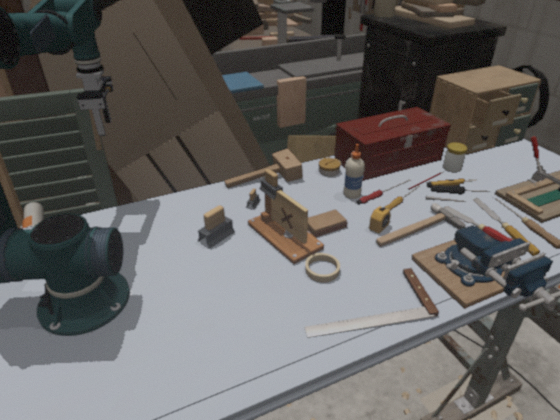

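Top view: sign panel and keeper on the board at (273,208). Keeper candidates are the one on the stand at (247,206), a larger loose one at (238,276) and a smaller loose one at (197,212). The description (it starts on the seat) picks (247,206). Next come the check crop and the stand measurement.

```bash
python3 - <<'E'
from h import *
s=snap('top');f=s['frame']
hsv=cv2.cvtColor(f,cv2.COLOR_RGB2HSV)
c=f[170:310,180:370][:,:,::-1]
m=((hsv[...,0]<16)&(hsv[...,1]>110)&(hsv[...,2]>50)).astype(np.uint8)
m[:,:215]=0;m[:,335:]=0;m[:175]=0;m[245:]=0
cs,_=cv2.findContours(m,0,2); 
pts=np.vstack([c_ for c_ in cs if cv2.contourArea(c_)>30]).reshape(-1,2)
W=np.array([onz(s,p,0.018)[:2] for p in pts.astype(float)])
r=cv2.minAreaRect((W*1000).astype(np.float32));print(r,cv2.boxPoints(r))
hull=cv2.convexHull(pts)
v=cv2.resize(c,None,fx=4,fy=4,interpolation=cv2.INTER_CUBIC)
cv2.polylines(v,[((hull-[180,170])*4).astype(np.int32)],True,(0,255,0),1)
cv2.imwrite('pics/c.png',v)
E
```

```text
((544.2948608398438, 18.795204162597656), (105.42544555664062, 219.92771911621094), 11.866731643676758) [[470.09613 115.56935]
 [515.3212  -99.6582 ]
 [618.4936  -77.97894]
 [573.2685  137.24861]]
```

View pics/c.png

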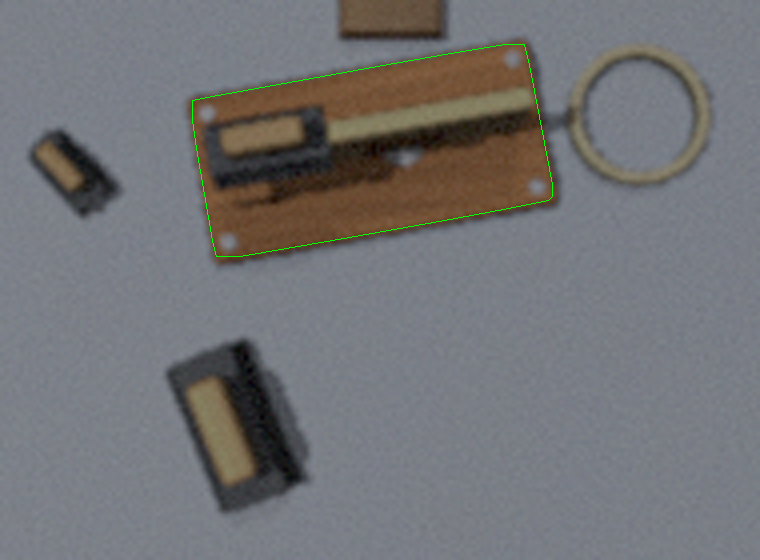

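Confirmed: the keeper on the stand, with its grip centre near crop (262,136), i.e. full (245.5,204), is the mid-sized one of the three. The sign top runs right of it to crop (530,97), and the board outline fits. Cross-checking heights and then moving above it.

```bash
python3 - <<'E'
from h import *
s=snap('top');f=lambda x,y,z:print(np.round(onz(s,(180+x/4,170+y/4),z)*1000,1))
f(262,136,.187);f(220,142,.187);f(303,128,.187)
f(532,97,.145);f(330,132,.145)
f(232,430,.067);f(75,165,.04)
o=robot.get_obs();print(o['tool_pos'],o['ee_rot'])
E
```

```text
[530.7  76.4 187. ]
[526.8  99.3 187. ]
[535.8  54.1 187. ]
[562.6 -74.2 145. ]
[539.2  40.8 145. ]
[366.4  96.9  67. ]
[527.  203.7  40. ]
[0.15385696 0.5276638  0.17017331] [-3.14027558e+00 -1.27127156e-04  2.85783295e+00]
```

Call:
step_arm(plan=[[[0,0,40,-0.1,100],[0,0,80,-0.2,100],[25,-30,115,-0.3,100],[50,-60,130,-0.42,100],[76,-90,130,-0.54,100],[102,-121,130,-0.66,100],[128,-152,130,-0.78,100],[154,-183,130,-0.9,100]]])

```text
time: 0.87
tool_pos: [0.3062, 0.3465, 0.3011]
ee_rot: [3.141, -0.0, 1.953]
wrist_force: [0.8, 0.1, 0.0]
width: 0.0939
```

Call:
step_arm(plan=[[[26,-31,0,-0.1,100],[52,-62,0,-0.18,100],[78,-93,0,-0.18,100],[104,-124,0,-0.18,100],[130,-155,0,-0.18,100],[156,-186,0,-0.18,100],[182,-217,0,-0.18,100],[208,-248,0,-0.18,100]]])

```text
time: 1.53
tool_pos: [0.5143, 0.0982, 0.3008]
ee_rot: [3.141, -0.0, 1.777]
wrist_force: [0.1, 0.9, -0.4]
width: 0.0939
```

Call:
step_arm(plan=[[[16,-21,0,0,100],[16,-21,0,0,100],[16,-21,0,0,100],[16,-21,0,0,100]]])

```text
time: 1.87
tool_pos: [0.5291, 0.0795, 0.3008]
ee_rot: [-3.141, -0.001, 1.778]
wrist_force: [0.6, 0.5, -0.2]
width: 0.0941
```

```bash
python3 - <<'E'
from h import *
o=robot.get_obs();print(o['time'],o['tool_pos'],o['ee_rot'],o['joint_positions'])
s=snap('wrist','d.png');print(s['camera_matrix'],s['T_tool_cam'])
E
```

```text
1.8667 [0.52910348 0.07946864 0.30081038] [-3.14114076e+00 -6.28251142e-04  1.77797708e+00] [ 4.27001758e-02  6.59454765e-02  1.13769418e+00  5.84875050e-04
  1.93850160e+00 -1.64270622e-01]
[[325.1922621    0.         283.6170519 ]
 [  0.         325.1922621  205.89964058]
 [  0.           0.           1.        ]] [[-1.52685542e-04 -9.56981607e-01 -2.90148548e-01  8.47441048e-02]
 [ 9.99999562e-01 -4.14002678e-04  8.39251045e-04 -6.21985354e-05]
 [-9.23270090e-04 -2.90148293e-01  9.56981251e-01 -2.13519649e-01]
 [ 0.00000000e+00  0.00000000e+00  0.00000000e+00  1.00000000e+00]]
```

View pics/d.png

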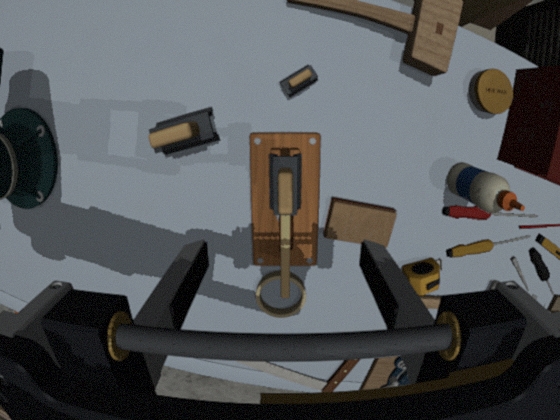

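Wrist view: the keeper is at (285,185) over the post, with the sign running down to (285,295). Refining the grip and panel lines numerically.

```bash
python3 - <<'E'
from h import *
o=robot.get_obs();s=snap('wrist');f=s['frame']
v=cv2.resize(f[130:310,235:335][:,:,::-1],None,fx=4,fy=4,interpolation=cv2.INTER_CUBIC)[:600]
v=cv2.resize(f[120:270,235:335][:,:,::-1],None,fx=4,fy=4,interpolation=cv2.INTER_CUBIC);cv2.imwrite('pics/e.png',v)
for px,z in[((286,168),.187),((285,213),.187),((286,220),.145),((285,295),.145)]:
  print(px,np.round(onz(s,px,z,o)*1000,1))
E
```

```text
(286, 168) [526.2 105.8 187. ]
(285, 213) [535.3  58.4 187. ]
(286, 220) [541.3  36.6 145. ]
(285, 295) [562.3 -67.6 145. ]
```

View pics/e.png

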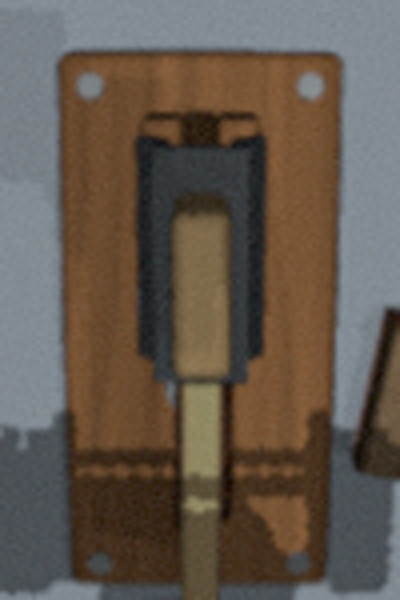

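Call:
step_arm(plan=[[[2,-2,-40,0,100],[2,-2,-80,0,100],[2,-2,-115,0,100],[2,-2,-135,0,100],[2,-2,-144,0,100],[2,-2,-144,0,30],[2,-2,-144,0,0],[2,-2,-144,0,0]]])

```text
time: 2.63
tool_pos: [0.5328, 0.0776, 0.1597]
ee_rot: [3.137, 0.001, 1.779]
wrist_force: [0.1, 0.2, 0.7]
width: 0.0774
```

Call:
step_arm(plan=[[[0,0,0,0,0],[0,0,0,0,0],[0,0,0,0,0],[0,0,0,0,0],[0,0,0,0,0],[0,0,0,0,0]]])

```text
time: 3.13
tool_pos: [0.5315, 0.077, 0.157]
ee_rot: [3.141, 0.0, 1.778]
wrist_force: [0.3, 0.4, -0.3]
width: 0.0373
```

Call:
step_arm(plan=[[[0,0,0,0,0],[0,0,0,0,0],[0,0,0,0,0],[0,0,0,0,0],[0,0,0,0,0],[0,0,0,0,0],[0,0,0,0,0]]])

```text
time: 3.72
tool_pos: [0.5315, 0.0771, 0.1569]
ee_rot: [3.141, 0.0, 1.778]
wrist_force: [0.4, 0.5, 0.1]
width: 0.0006
```

Call:
step_arm(plan=[[[0,0,5,0,0],[0,0,15,0,0],[0,0,30,0,0],[0,0,50,0,0],[0,0,75,0,0],[0,0,100,0,0],[0,0,100,0,0],[0,0,100,0,0]]])

```text
time: 4.38
tool_pos: [0.5326, 0.0771, 0.2596]
ee_rot: [3.136, 0.001, 1.778]
wrist_force: [-0.4, 1.1, -0.8]
width: 0.0005
```

```bash
python3 - <<'E'
from h import *
o=robot.get_obs();print(o['tool_pos'],o['width'])
a=snap('wrist')['frame'];b=snap('scene')['frame']
a=cv2.resize(a[110:310,180:400],None,fx=1.8,fy=1.8);b=cv2.resize(b[150:270,180:340],None,fx=3,fy=3)
h=max(a.shape[0],b.shape[0]);p=lambda i:cv2.copyMakeBorder(i,0,h-i.shape[0],0,0,0)
im=np.hstack([p(a),p(b)])[:,:,::-1];im=im[:, :]
cv2.imwrite('pics/f.png',cv2.resize(im,(800,int(h*800/im.shape[1]))))
E
```

```text
[0.53256333 0.07712599 0.25964555] 0.0005175038317247055
```

View pics/f.png

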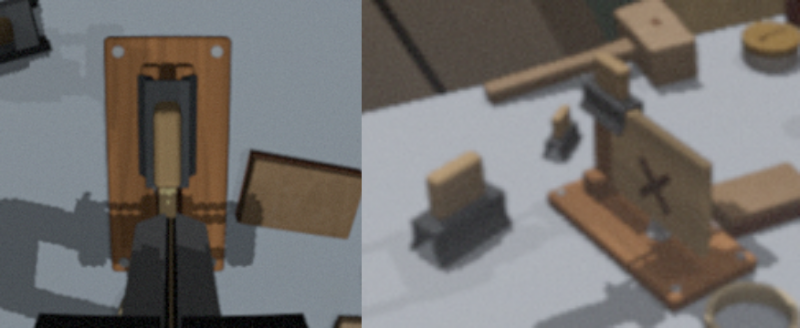

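```bash
cat >> h.py <<'E'
def proj(s,P):
    K=np.array(s['camera_matrix']);c=Rm(s['attitude']).T@(np.array(P)-s['origin']);return (K@c/c[2])[:2]
E
python3 - <<'E'
from h import *
o=robot.get_obs();P=o['tool_pos']
a=snap('top');b=snap('scene');ims=[]
for s in(a,b):
  f=s['frame'].copy();q=proj(s,P);print(q,proj(s,[.532,.076,.187]),proj(s,[.549,0,.145]))
  cv2.circle(f,tuple(int(i) for i in q),5,(255,0,0),1)
  ims.append(f)
A=cv2.resize(ims[0][120:330,160:440],(400,300));B=cv2.resize(ims[1][40:250,150:430],(400,300))
cv2.imwrite('pics/g.png',np.hstack([A,B])[:,:,::-1])
E
```

```text
[242.88016435 199.65411006] [245.72088172 203.4338923 ] [280.46183563 199.24368809]
[270.32479206 148.46770093] [271.22148878 171.33995516] [288.87260584 196.56318963]
```

View pics/g.png

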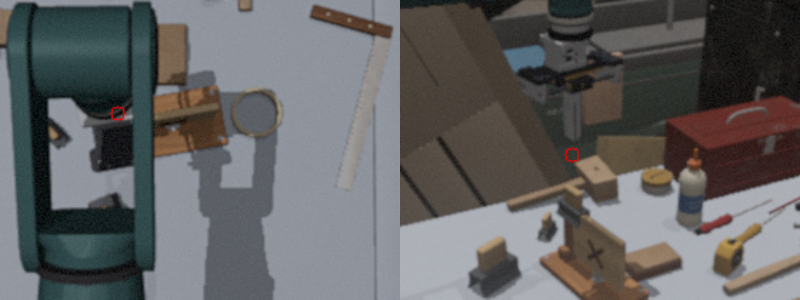

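```bash
python3 - <<'E'
from h import *
o=robot.get_obs();P=o['tool_pos'];w=snap('wrist');b=snap('scene')
for d in(0,.01,.02,.03,.04):
  c=np.linalg.inv(np.array(w['T_tool_cam']))@[0,0,-d,1];r=np.hypot(c[0],c[1]);t=np.arctan2(r,c[2]);K=np.array(w['camera_matrix'])
  print(d,proj(b,P+[0,0,d]),K[0,2]+K[0,0]*t*c[0]/r,K[1,2]+K[1,1]*t*c[1]/r)
A=cv2.resize(w['frame'][200:300,233:333],(400,400));B=cv2.resize(b['frame'][90:190,220:320],(400,400))
cv2.imwrite('pics/i.png',np.hstack([A,B])[:,:,::-1])
E
```

```text
0 [270.17606277 148.85512232] 283.4430540483038 233.03455949779436
0.01 [270.10605994 145.43415645] 283.4492921423241 238.47634855101478
0.02 [270.03535222 141.97874306] 283.4561189050876 244.393704398886
0.03 [269.9639289  138.48835923] 283.4636161205199 250.84733106704007
0.04 [269.89177906 134.96247137] 283.47188023258826 257.9077412832821
```

View pics/i.png

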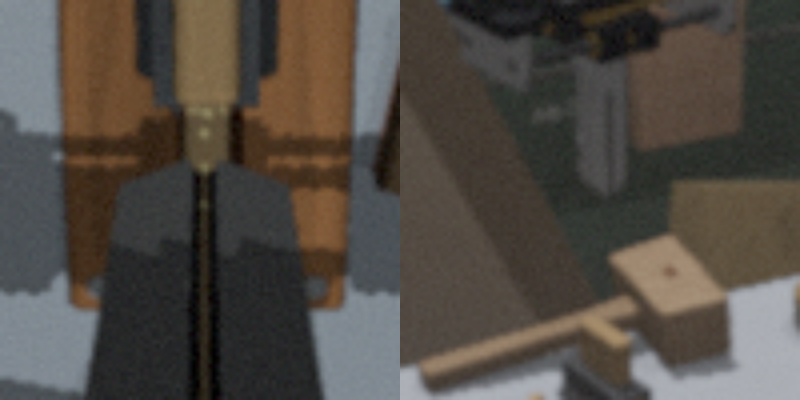

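Both views show the shut fingertips about 34 mm above the reported TCP: scene row 137.5 against 148.9 predicted, wrist row about 255 against 233. That explains the empty grasp, because the pads closed just above the grip. I'll go 34 mm lower than the reported TCP would suggest.

Call:
step_arm(plan=[[[0,0,0,0,100],[0,0,0,0,100],[0,0,0,0,100],[0,0,0,0,100],[0,0,0,0,100],[0,0,0,0,100],[0,0,0,0,100],[0,0,0,0,100]]])

```text
time: 5.35
tool_pos: [0.5315, 0.077, 0.257]
ee_rot: [3.141, 0.0, 1.778]
wrist_force: [-0.2, -0.3, 0.4]
width: 0.0505
```

Call:
step_arm(plan=[[[0,0,-40,0,100],[0,0,-80,0,100],[0,0,-105,0,100],[0,0,-120,0,100],[0,0,-130,0,100],[0,0,-134,0,100],[0,0,-134,0,50],[0,0,-134,0,50]]])

```text
time: 6.02
tool_pos: [0.5323, 0.0771, 0.1243]
ee_rot: [3.139, 0.0, 1.778]
wrist_force: [0.4, 0.6, -0.6]
width: 0.0837
```

Call:
step_arm(plan=[[[0,0,0,0,0],[0,0,0,0,0],[0,0,0,0,0],[0,0,0,0,0],[0,0,0,0,0],[0,0,0,0,0],[0,0,0,0,0],[0,0,0,0,0]]])

```text
time: 6.68
tool_pos: [0.5315, 0.0771, 0.1229]
ee_rot: [3.142, 0.0, 1.778]
wrist_force: [-0.5, -0.5, -0.6]
width: 0.0311
```

Call:
step_arm(plan=[[[0,0,0,0,0],[0,0,0,0,0],[0,0,0,0,0],[0,0,0,0,0],[0,0,0,0,0]]])

```text
time: 7.1
tool_pos: [0.5313, 0.077, 0.1229]
ee_rot: [-3.141, 0.0, 1.778]
wrist_force: [0.7, -0.0, 0.9]
width: 0.016
```

Gripped at 16 mm, the thickness of the grip. Lifting.

Call:
step_arm(plan=[[[0,0,0,0,0],[0,0,0,0,0],[0,0,4,0,0],[0,0,10,0,0],[0,0,20,0,0],[0,0,35,0,0],[0,0,60,0,0],[0,0,85,0,0]]])

```text
time: 7.77
tool_pos: [0.531, 0.0771, 0.2087]
ee_rot: [-3.14, -0.0, 1.778]
wrist_force: [1.3, 0.0, -1.8]
width: 0.0158
```

Call:
step_arm(plan=[[[0,0,10,0,0],[0,0,10,0,0],[0,0,10,0,0],[0,0,10,0,0]]])

```text
time: 8.1
tool_pos: [0.5307, 0.077, 0.2162]
ee_rot: [-3.139, -0.0, 1.778]
wrist_force: [0.4, -1.4, -2.0]
width: 0.0156
```

Call:
step_arm(plan=[[[-25,-24,0,0,0],[-50,-48,0,0,0],[-75,-73,0,0,0],[-100,-97,0,0,0],[-120,-116,0,0,0],[-131,-127,-10,0,0],[-131,-127,-30,0,0],[-131,-127,-60,0,0]]])

```text
time: 8.77
tool_pos: [0.4009, -0.051, 0.1583]
ee_rot: [3.138, 0.002, 1.776]
wrist_force: [0.8, -0.0, -0.8]
width: 0.0159
```

Call:
step_arm(plan=[[[0,0,-35,0,0],[0,0,-70,0,0],[0,0,-100,0,0],[0,0,-125,0,0],[0,0,-140,0,0],[0,0,-147,0,0],[0,0,-150,0,0],[0,0,-150,0,0]]])

```text
time: 9.43
tool_pos: [0.3997, -0.0497, 0.0071]
ee_rot: [-3.14, -0.001, 1.778]
wrist_force: [0.1, -0.1, -0.6]
width: 0.0162
```

Call:
step_arm(plan=[[[0,0,-2,0,0],[0,0,-3,0,0],[0,0,-4,0,0],[0,0,-4,0,0]]])

```text
time: 9.77
tool_pos: [0.401, -0.0501, 0.0045]
ee_rot: [3.14, 0.001, 1.778]
wrist_force: [-0.3, 0.4, -1.8]
width: 0.016
```

Call:
step_arm(plan=[[[0,0,-1,0,0],[0,0,-2,0,0],[0,0,-2,0,0],[0,0,-2,0,0]]])

```text
time: 10.1
tool_pos: [0.401, -0.0501, 0.0027]
ee_rot: [3.141, 0.001, 1.778]
wrist_force: [-0.7, -0.5, 3.0]
width: 0.016
```

Call:
step_arm(plan=[[[0,0,0,0,20],[0,0,0,0,30],[0,0,0,0,50],[0,0,0,0,50],[0,0,0,0,50],[0,0,0,0,50],[0,0,0,0,50],[0,0,0,0,50]]])

```text
time: 10.77
tool_pos: [0.4005, -0.0499, 0.0019]
ee_rot: [3.142, 0.0, 1.778]
wrist_force: [-0.0, 0.3, 0.3]
width: 0.0468
```

Call:
step_arm(plan=[[[0,0,30,0,60],[0,0,70,0,60],[0,0,110,0,60],[0,0,150,0,60],[0,0,190,0,60],[30,10,210,0,60],[60,20,220,0,60],[90,30,220,0,60]]])

```text
time: 11.43
tool_pos: [0.4934, -0.0199, 0.2265]
ee_rot: [3.133, 0.003, 1.777]
wrist_force: [0.6, 0.6, 0.6]
width: 0.0566
```

```bash
python3 - <<'E'
from h import *
o=robot.get_obs();print(o['time'],o['tool_pos'],o['ee_rot'])
s=snap('wrist','j.png')
f=s['frame'];hsv=cv2.cvtColor(f,cv2.COLOR_RGB2HSV)
for c in[(200,100),(285,250)]:print(hsv[c[1],c[0]])
E
```

```text
11.4333 [ 0.49336733 -0.01991396  0.22649565] [3.13341218 0.00313784 1.7770796 ]
[106  24 158]
[104  34  98]
```

View pics/j.png

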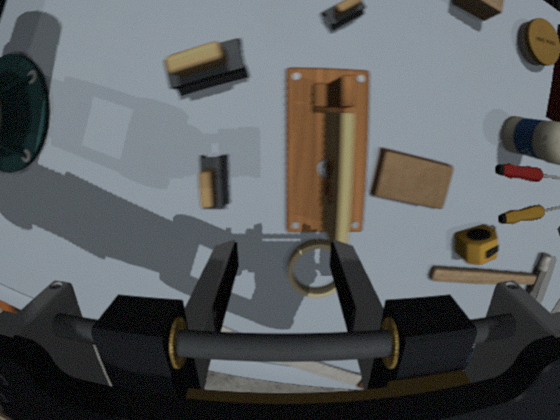

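Keeper stands on its legs at (213,182), and the post and sign are clear at (343,110–240). Next: pinch the sign's top on the spindle axis.

Call:
step_arm(plan=[[[29,10,0,0,60],[58,19,0,0,60],[58,19,-40,0,60],[58,19,-80,0,60],[58,19,-110,0,60],[58,19,-128,0,60],[58,19,-134,0,60],[58,19,-134,0,30]]])

```text
time: 12.15
tool_pos: [0.5467, -0.0008, 0.0855]
ee_rot: [-3.137, -0.001, 1.778]
wrist_force: [-0.1, 0.3, 0.1]
width: 0.0528
```

Call:
step_arm(plan=[[[0,0,0,0,0],[0,0,0,0,0],[0,0,0,0,0],[0,0,0,0,0],[0,0,0,0,0],[0,0,0,0,0],[0,0,0,0,0],[0,0,0,0,0]]])

```text
time: 12.82
tool_pos: [0.5475, -0.0013, 0.0887]
ee_rot: [-3.14, 0.0, 1.778]
wrist_force: [-5.5, -0.8, 5.5]
width: 0.0118
```

Call:
step_arm(plan=[[[0,0,0,0,0],[0,0,0,0,0]]])

```text
time: 12.98
tool_pos: [0.5475, -0.0013, 0.0887]
ee_rot: [-3.14, 0.0, 1.778]
wrist_force: [-5.0, -1.3, 5.5]
width: 0.0118
```

Call:
step_arm(plan=[[[-1,0,0,0.05,0],[-1,0,0,0.15,0],[-1,0,0,0.27,0],[-1,0,0,0.39,0],[-1,0,0,0.51,0],[-1,0,0,0.63,0],[-1,0,0,0.75,0],[-1,0,0,0.8,0]]])

```text
time: 13.65
tool_pos: [0.5486, -0.0006, 0.0887]
ee_rot: [3.139, 0.002, 2.583]
wrist_force: [0.1, 1.8, 3.1]
width: 0.0117
```

Call:
step_arm(plan=[[[0,0,0,0.1,0],[0,0,0,0.22,0],[0,0,0,0.34,0],[0,0,0,0.46,0],[0,0,0,0.58,0],[0,0,0,0.7,0],[0,0,0,0.78,0],[0,0,0,0.78,0]]])

```text
time: 14.32
tool_pos: [0.5488, 0.0007, 0.0887]
ee_rot: [3.14, 0.004, -2.923]
wrist_force: [1.9, 5.0, 2.8]
width: 0.0119
```

Call:
step_arm(plan=[[[0,0,0,0,0],[0,0,0,0,0]]])

```text
time: 14.48
tool_pos: [0.5488, 0.0006, 0.0887]
ee_rot: [3.14, 0.004, -2.927]
wrist_force: [2.2, 5.1, 3.3]
width: 0.0119
```

Call:
step_arm(plan=[[[0,0,0,0,15],[0,0,0,0,25],[0,0,0,0,40],[0,0,0,0,40],[0,0,0,0,40],[0,0,0,0,40],[0,0,20,0,50],[0,0,60,0,50]]])

```text
time: 15.15
tool_pos: [0.5433, -0.0008, 0.1421]
ee_rot: [3.138, -0.013, -2.926]
wrist_force: [0.7, -0.4, -0.9]
width: 0.0458
```

Call:
step_arm(plan=[[[0,0,10,-0.12,50],[0,0,10,-0.24,50],[0,0,10,-0.36,50],[0,0,10,-0.48,50],[0,0,10,-0.6,50],[0,0,10,-0.72,50],[0,0,10,-0.84,50],[0,0,10,-0.96,50]]])

```text
time: 15.82
tool_pos: [0.5474, -0.0012, 0.1578]
ee_rot: [-3.141, 0.0, 2.391]
wrist_force: [0.1, -0.0, 0.7]
width: 0.0469
```

Call:
step_arm(plan=[[[0,0,0,-0.12,50],[0,0,0,-0.24,50],[0,0,0,-0.36,50],[0,0,0,-0.48,50],[0,0,0,-0.6,50],[0,0,0,-0.72,50],[0,0,0,-0.84,50],[0,0,0,-0.96,50]]])

```text
time: 16.48
tool_pos: [0.5474, -0.0012, 0.1578]
ee_rot: [-3.141, 0.0, 1.431]
wrist_force: [-0.4, -0.2, 0.1]
width: 0.0467
```

Call:
step_arm(plan=[[[0,0,0,-0.12,50],[0,0,0,-0.24,50],[0,0,0,-0.36,50],[0,0,0,-0.48,50],[0,0,0,-0.6,50],[0,0,0,-0.72,50],[0,0,0,-0.84,50],[0,0,0,-0.96,50]]])

```text
time: 17.15
tool_pos: [0.5474, -0.0012, 0.1578]
ee_rot: [3.141, 0.0, 0.471]
wrist_force: [0.9, 0.0, 0.1]
width: 0.047
```

Call:
step_arm(plan=[[[0,0,0,-0.12,50],[0,0,0,-0.24,50],[0,0,0,-0.26,50],[0,0,0,-0.26,50]]])

```text
time: 17.48
tool_pos: [0.5474, -0.0011, 0.1578]
ee_rot: [3.141, 0.0, 0.219]
wrist_force: [-0.6, 0.1, -0.2]
width: 0.0469
```

```bash
python3 - <<'E'
from h import *
o=robot.get_obs();print(o['time'],o['tool_pos'],o['ee_rot'],o['joint_positions'])
s=snap('wrist','k.png')
E
```

```text
17.4833 [ 0.54739071 -0.00109919  0.15777632] [3.14140924e+00 3.09521957e-04 2.19460948e-01] [-1.05399723e-01  8.45329839e-02  1.39944898e+00 -2.73652933e-04
  1.65784548e+00  1.24591187e+00]
```

View pics/k.png

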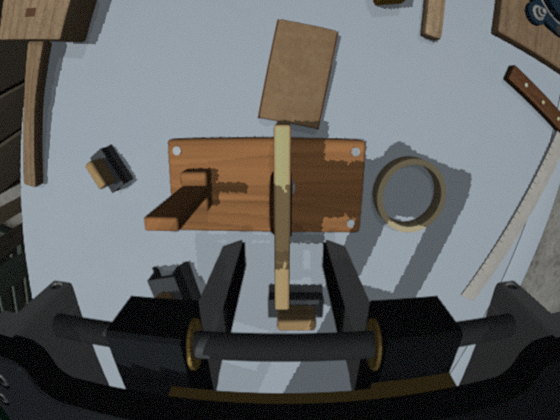

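The panel is crosswise and centred between the fingers (column 283), and the keeper stands clear at (295,305). Regrasping for the second quarter turn.

Call:
step_arm(plan=[[[1,1,-30,0,50],[1,1,-55,0,50],[1,1,-66,0,50],[1,1,-69,0,50],[1,1,-69,0,20],[1,1,-69,0,0],[1,1,-69,0,0],[1,1,-69,0,0]]])

```text
time: 18.2
tool_pos: [0.5496, -0.0001, 0.0907]
ee_rot: [3.14, -0.003, 0.218]
wrist_force: [-0.1, -0.4, -0.3]
width: 0.024
```

Call:
step_arm(plan=[[[0,0,0,0,0],[0,0,0,0,0],[0,0,0,0,0],[0,0,0,0,0],[0,0,0,0,0],[0,0,0,0,0]]])

```text
time: 18.7
tool_pos: [0.549, 0.0006, 0.09]
ee_rot: [-3.141, -0.002, 0.218]
wrist_force: [-0.8, 2.9, 5.8]
width: 0.0119
```

Call:
step_arm(plan=[[[0,0,0,0.05,0],[0,0,0,0.15,0],[0,0,0,0.27,0],[0,0,0,0.39,0],[0,0,0,0.51,0],[0,0,0,0.63,0],[0,0,0,0.75,0],[0,0,0,0.8,0]]])

```text
time: 19.37
tool_pos: [0.5481, 0.0018, 0.09]
ee_rot: [-3.14, -0.002, 1.023]
wrist_force: [-3.4, 5.8, 7.0]
width: 0.0117
```

Call:
step_arm(plan=[[[0,0,0,0.1,0],[0,0,0,0.22,0],[0,0,0,0.34,0],[0,0,0,0.46,0],[0,0,0,0.58,0],[0,0,0,0.7,0],[0,0,0,0.76,0],[0,0,0,0.76,0]]])

```text
time: 20.03
tool_pos: [0.5468, 0.002, 0.0899]
ee_rot: [-3.139, -0.004, 1.781]
wrist_force: [-5.5, 5.5, 8.4]
width: 0.0118
```

Call:
step_arm(plan=[[[0,0,0,0,0],[0,0,0,0,0],[0,0,0,0,0]]])

```text
time: 20.28
tool_pos: [0.5468, 0.002, 0.0899]
ee_rot: [-3.139, -0.004, 1.779]
wrist_force: [-5.5, 5.5, 9.4]
width: 0.012
```

Call:
step_arm(plan=[[[0,0,0,0,15],[0,0,0,0,25],[0,0,0,0,40],[0,0,0,0,40],[0,0,0,0,40],[0,0,0,0,40],[0,0,20,0,50],[0,0,60,0,60]]])

```text
time: 20.95
tool_pos: [0.5445, 0.0002, 0.1431]
ee_rot: [-3.129, -0.004, 1.778]
wrist_force: [0.7, 0.1, 0.3]
width: 0.0473
```

Call:
step_arm(plan=[[[0,0,40,0,60],[-30,0,70,0,60],[-60,-10,85,0,60],[-75,-15,85,0,60],[-75,-15,85,0,60],[-75,-15,85,0,60]]])

```text
time: 21.45
tool_pos: [0.4736, -0.0151, 0.2343]
ee_rot: [3.14, 0.0, 1.777]
wrist_force: [0.2, 0.2, 0.0]
width: 0.0562
```

```bash
python3 - <<'E'
from h import *
o=robot.get_obs();print(o['time'],o['tool_pos'],o['ee_rot'])
s=snap('wrist','l0.png');f=s['frame']
np.save('o.npy',np.r_[o['tool_pos'],o['ee_rot']])
cv2.imwrite('pics/l.png',cv2.resize(f[40:290,170:420][:,:,::-1],(600,600),interpolation=cv2.INTER_CUBIC))
E
```

```text
21.45 [ 0.47355925 -0.01511417  0.23429243] [3.13978753e+00 4.85878756e-04 1.77700903e+00]
```

View pics/l.png

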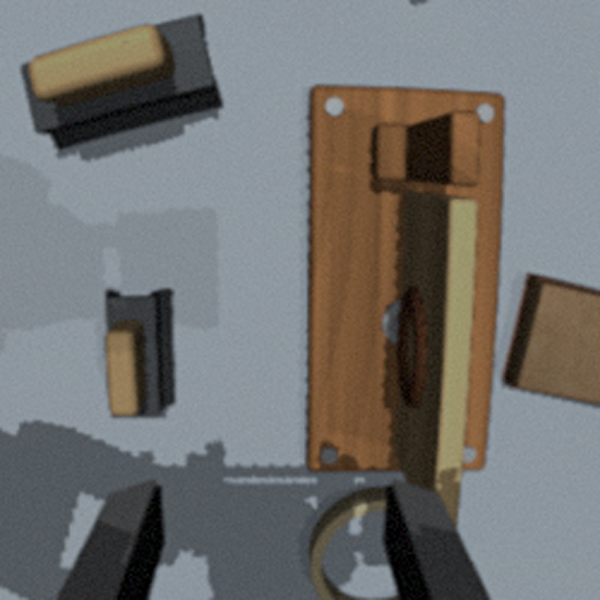

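The ring (crop (412,345)) now faces the robot's side, the panel lines up with the post, and the keeper is upright at (140,365). Quick numeric check of the alignment.

```bash
python3 - <<'E'
from h import *
o=robot.get_obs();s=snap('wrist')
g=lambda x,y,z:onz(s,(170+x/2.4,40+y/2.4),z,o)*1000
for n,p in dict(post0=(466,114,.145),post1=(464,183,.145),pan0=(462,200,.145),pan1=(450,460,.145),kt0=(126,333,.067),kt1=(124,415,.067)).items():print(n,np.round(g(*p),1))
E
```

```text
post0 [524.9 106.3 145. ]
post1 [530.2  79.5 145. ]
pan0 [531.   72.8 145. ]
pan1 [554.2 -32.8 145. ]
kt0 [400.9 -26.2  67. ]
kt1 [406.6 -69.3  67. ]
```

Call:
step_arm(plan=[[[-30,-15,0,0,70],[-60,-30,0,0,70],[-73,-35,-30,0,70],[-73,-35,-70,0,70],[-73,-35,-110,0,70],[-73,-35,-150,0,70],[-73,-35,-185,0,70],[-73,-35,-210,0,70]]])

```text
time: 22.22
tool_pos: [0.3979, -0.0489, 0.019]
ee_rot: [-3.135, -0.003, 1.778]
wrist_force: [0.6, -1.2, 1.3]
width: 0.0656
```

Call:
step_arm(plan=[[[0,0,-10,0,60],[0,0,-18,0,60],[0,0,-20,0,60],[0,0,-20,0,60]]])

```text
time: 22.55
tool_pos: [0.4014, -0.0501, 0.0045]
ee_rot: [3.141, 0.0, 1.778]
wrist_force: [-0.3, 0.3, -0.4]
width: 0.0563
```

Call:
step_arm(plan=[[[-1,0,-1.5,0,30],[-1,0,-1.5,0,0],[-1,0,-1.5,0,0],[-1,0,-1.5,0,0],[-1,0,-1.5,0,0],[-1,0,-1.5,0,0],[-1,0,-1.5,0,0],[-1,0,-1.5,0,0]]])

```text
time: 23.22
tool_pos: [0.3998, -0.05, 0.0026]
ee_rot: [3.141, 0.0, 1.778]
wrist_force: [-0.0, -0.3, 0.8]
width: 0.0156
```

Call:
step_arm(plan=[[[0,0,0,0,0],[0,0,0,0,0],[0,0,0,0,0],[0,0,10,0,0],[0,0,30,0,0],[0,0,70,0,0],[0,0,110,0,0],[0,0,150,0,0]]])

```text
time: 23.88
tool_pos: [0.398, -0.0496, 0.1536]
ee_rot: [-3.139, -0.001, 1.778]
wrist_force: [1.4, 0.1, -2.8]
width: 0.0162
```

Call:
step_arm(plan=[[[0,0,40,0,0],[0,0,64,0,0],[25,25,64,0,0],[50,50,64,0,0],[75,75,64,0,0],[100,100,64,0,0],[122,120,64,0,0],[131,127,64,0,0]]])

```text
time: 24.55
tool_pos: [0.5315, 0.0798, 0.2151]
ee_rot: [-3.139, -0.001, 1.781]
wrist_force: [-0.8, -1.0, -1.9]
width: 0.0158
```

Call:
step_arm(plan=[[[0,0,0,0,0],[0,0,0,0,0],[0,0,0,0,0]]])

```text
time: 24.8
tool_pos: [0.5295, 0.0761, 0.2165]
ee_rot: [-3.14, 0.0, 1.777]
wrist_force: [-1.0, -0.2, -1.5]
width: 0.0158
```

Call:
step_arm(plan=[[[1,0,-25,0,0],[1,0,-45,0,0],[1,0,-60,0,0],[1,0,-68,0,0],[1,0,-74,0,0],[1,0,-80,0,0],[1,0,-85,0,0],[1,0,-85,0,0]]])

```text
time: 25.47
tool_pos: [0.5312, 0.0768, 0.1311]
ee_rot: [-3.141, -0.0, 1.777]
wrist_force: [-1.2, -0.5, -1.3]
width: 0.0156
```

Call:
step_arm(plan=[[[0,0,-3,0,0],[0,0,-6,0,0],[0,0,-8,0,0],[0,0,-9,0,0],[0,0,-9,0,0],[0,0,-9,0,0]]])

```text
time: 25.97
tool_pos: [0.5316, 0.0771, 0.1228]
ee_rot: [3.141, 0.0, 1.778]
wrist_force: [-0.5, -0.8, -0.1]
width: 0.016
```

Call:
step_arm(plan=[[[0,0,-1,0,0],[0,0,-1,0,0],[0,0,-1,0,0]]])

```text
time: 26.22
tool_pos: [0.5316, 0.0771, 0.1227]
ee_rot: [3.14, 0.0, 1.778]
wrist_force: [-3.9, 0.7, 4.9]
width: 0.0156
```

Call:
step_arm(plan=[[[0,0,0,0,20],[0,0,0,0,30],[0,0,0,0,50],[0,0,0,0,50],[0,0,0,0,50],[0,0,0,0,50],[0,0,0,0,50],[0,0,0,0,50]]])

```text
time: 26.88
tool_pos: [0.5315, 0.0771, 0.1213]
ee_rot: [3.142, 0.0, 1.778]
wrist_force: [-0.4, -0.2, 0.1]
width: 0.0467
```

Call:
step_arm(plan=[[[0,0,20,0,60],[0,0,60,0,60],[0,0,100,0,60],[-30,-20,120,0,60],[-60,-50,120,0,60],[-90,-80,120,0,60],[-90,-80,120,0,60],[-90,-80,120,0,60]]])

```text
time: 27.55
tool_pos: [0.4408, -0.0039, 0.2422]
ee_rot: [3.139, 0.001, 1.775]
wrist_force: [0.0, 0.0, -0.1]
width: 0.0562
```

```bash
python3 - <<'E'
from h import *
o=robot.get_obs();print(o['time'],o['tool_pos'],o['width'])
w=snap('wrist')['frame'];b=snap('scene')['frame']
A=cv2.resize(w[40:290,220:420],(480,600),interpolation=cv2.INTER_CUBIC)[:, :400];B=cv2.resize(b[150:270,240:320],(400,600),interpolation=cv2.INTER_CUBIC)
cv2.imwrite('pics/m.png',np.hstack([A,B])[:,:,::-1])
E
```

```text
27.55 [ 0.44081091 -0.00387386  0.24215868] 0.056198019789512284
```

View pics/m.png

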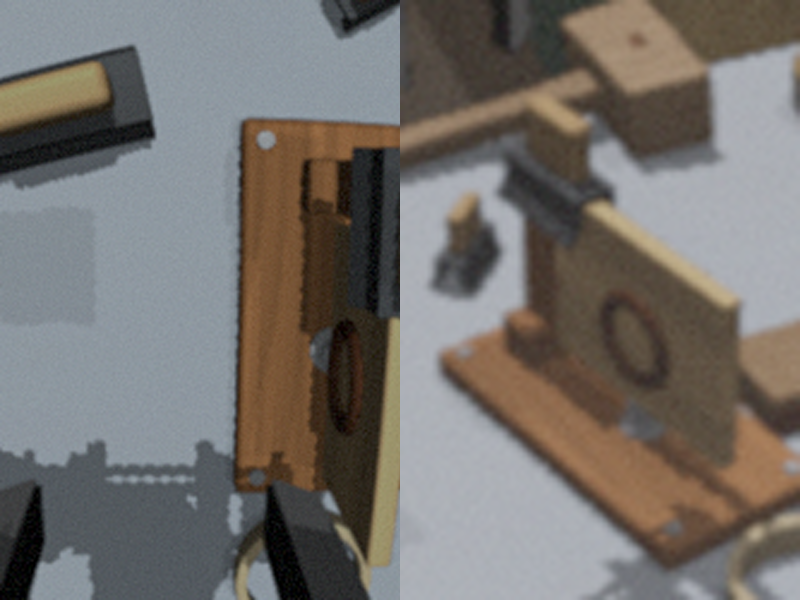

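The keeper is fully down over the post and the sign's edge (mosaic (560,170)), the ring faces front, and the gripper is clear. Handing in.

```bash
python3 -c "
from h import *
print(robot.close_job(), robot.get_obs()['time'])"
```

```text
the job is handed in; nothing more can be done
the job is handed in; nothing more can be done
```

The sign has been turned half round, with the ring facing the robot's side, and the keeper is back down over the post and the sign's edge. I handed the job in at about 27.6 s of the 72 s. It gave no verdict, so these results rest on my own checks.

**How it went**
- **Keeper off:** I lifted it with the sign still unturned and stood it on the bench in front of the stand.
- **Sign turned:** I did it in two quarter turns with a regrasp, because the last joint's range does not allow a half turn from one grip.
- **Keeper back:** I picked it up again and lowered it onto its seat.

**Last checks**
- **Sign angle:** the tool's heading at the last release was 1.779 rad, against 1.778 rad at the first grip, so the turn is very close to half. From the wrist picture before the keeper went back, the panel measured about 0.216 rad and the post about 0.195 rad. They agree within my pixel reading.
- **Keeper seat:** it was released at a tool height of 122.7 mm with a light upward contact force, against 122.9 mm when first gripped. The last pictures show it upright over both parts, and the gripper clear.

**What failed or disagreed**
- **First grasp:** it closed on nothing. Two cameras showed the fingertips about 34 mm above the reported tool point, so I went lower by that amount and the second grasp held.
- **Bystanders:** I did not measure them at the end. No contact was seen.

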